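Clamp the blue-glazed test bar in the thickness gauge until its ratchet knob clicks

ROBOT

A 7-joint arm with a two-finger parallel gripper is mounted at the origin on the work surface. World frame = base frame: x ahead of the robot, y to its left, z up, the work surface at z = 0. Lengths are in mm, angles in rad, forces in N, time in s.
With the tool pointing down it reaches from about 400 to 875 mm from the base axis. Payload 6.5 kg.
Tool frame: the origin (TCP) lies on the centre line of the jaws, within the pads' length; the fingertips stand 14 mm ahead of it and the grasp point (between the pads) lies 5 mm behind it; z points along the fingers, y is the line along which they close (so a half turn about z gives the same grasp; the last joint's range is limited). The gripper opens to 88 mm and grips with 3 to 60 N. Pads are 18 mm wide; open, the fingers measure 123 mm over their backs; the gripper's body (75 mm by 187 mm) begins 45 mm behind the grasp point.
Start: joints at [-1.211, 0.536, -0.004, 1.538, 0.003, 1.067, -0.071], TCP at [268.476, 591.955, 252.716] pointing down, gripper open.
Joint ranges: [-2.7, 2.7], [-0.37, 2.16], [-1.27, 1.26], [0.24, 2.4], [-1.31, 4.45], [0.19, 1.91], [-2.76, 2.76]. Speed limits (rad/s): [2.39, 2.39, 3.14, 3.14, 3.14, 3.14, 3.14].

INTERFACE

Orientations are given as a unit quaternion [x, y, z, w].
In Python, from rig import status, cams, workorder gives the robot as it stands.
- The arm moves only by the tool play_rows, never from a script. Its argument "commands" is one flat list of numbers, 7 for each row, row after row: the closure in counts, from 0 (fully open) to 255 (shut), then the shift along the tool's x, y, z in cm, then the turn, a rotation vector about the tool's x, y, z in rad. In form: [fingers, tx, ty, tz, wx, wy, wz, fingers, tx, ty, tz, wx, wy, wz, ...]. A call has 1 to 10 rows; each row shifts and turns the commanded pose from where the row before left it, along the tool's axes as they then stand; what a row does not reach is not made up. A row lasts 1/12 s, in which the tool goes at most 41.7 mm and 7.16 degrees, less where a joint would pass 70% of its speed; a pose out of reach is approached as far as the arm can. A call with a gripper value outside its range is refused whole. The fingers move at their own pace and stop on an object; "grip_force" is the grip in N (left out, the last holds). Time passes only in rows, so rows that do not move let the fingers close. It gives the time, the measured TCP pose, the force, the opening and the grip force at its end, in the units of the state.
- status.state(): the state, without advancing time (a new reading comes with each control period).
- cams.grab_frame(name): name is "scene" or "top"; returns a dict with "frame" (384x512x3 uint8, red, green, blue), "fov_y" (degrees; the focal length in pixels is half the picture's height over the tangent of half this angle, whatever the lens; pixels are square), "cx", "cy" (the principal point, pixels), "eye" and "attitude" of the camera in the world. Camera axes: x right, y down, z forward; pixel columns grow to the right and rows downward; lengths in mm; the calibration is good to about 2 mm. A picture is of the moment at which its call begins. There is no depth.
- workorder.finish_job(): hands the job in; it is judged then, once.
The state is a dict: "t": time; "joints": joint angles; "qvel": joint speeds; "joint_efforts": joint torques, N m; "tool_pos": TCP position; "tcp_rot": TCP orientation; "wrist_force": force on the tool from outside, world axes, zero at the start; "wrist_torque": the same for the moment, N m; "opening": finger opening in mm; "finger_force": force on a finger pad.
Only numpy, scipy, OpenCV 4.12 (cv2) and the standard library are available. Lean on these libraries where they do the work, as an engineer would, in place of code of your own. Each camera call takes 0.05 s, during which the arm holds its last target. There are 200 camera calls.

TASK

Draw the blue-glazed test bar out of the rack by its glazed end, lay it on the cork mat and let go, then take it by its bare end and slide it, glazed end first, along the channel of the thickness gauge until it is fully home against the stop. Let go of it and turn the gauge's ratchet knob clockwise until the spindle presses on the bar and the knob slips, going on for three clicks more, about 25 degrees (it may take several grips); leave the bar clamped there and every other thing undisturbed.

Things in the scene. Friction and masses are not known exactly. Their poses are not given: they have to be found in the camera images.
- blue_bar_mid (a point): fired clay test bar 140 x 24 x 16 mm (length x width x height), 0.12 kg; point at its centre, x along its length towards the end glazed blue (that half, 60 mm, is glazed; the other is bare buff clay), z up. It starts lying flat in one bay of the rack, glazed half sticking out
- blue_bar_tip (a point): centre of the blue-glazed end face of that bar, 70 mm from its centre along its x
- rack_front (a point): front centre of the fixed low plywood rack (190 mm wide), 12 mm up, the height of the lying bars' centres. x points into the rack, y along its front. Three bays 30 mm wide at y = -58, 0, +58 mm, 84 mm deep, floor 4 mm, roof 28 to 34 mm above the table. In each lies a bar with 58 mm sticking out to -x and 82 mm under the roof, so it must be drawn straight out along -x
- mat_top (a point): centre of the top of the fixed cork mat, 160 x 200 mm (x by y), its top 4 mm above the table, like the rack's floor
- gauge_stop (a point): the fixed gauge's stop: centre of the column face that the bar's end must meet, 20 mm above the table, as high as the centre of a bar lying on the gauge's floor. x points along the channel into the stop, z up. Over the inner part hangs the gauge's arm, 44 mm wide, underside 56 and top 80 mm above the table, from x = -40 mm back to x = +40 mm
- gauge_mouth (a point): middle of the channel's mouth, on the gauge's floor (12 mm above the table), 80 mm before the stop; axes as the stop's. The floor is 76 mm wide and begins 12 mm before this point (x = -12 mm). Between two 14 mm high steel cheeks the channel narrows from 40 mm here to 28 mm at x = +20 mm and stays so up to the stop. A bar that is home sticks out to x = -60 mm
- spindle_pad (a point): underside centre of the gauge's steel spindle (14 mm thick), above the channel at x = -20 mm from the stop; it comes straight down as the knob is turned clockwise, 2.23 mm per radian (14 mm per turn), and starts 3 to 7 mm above where a bar's upper face will be
- knob_grip (a point): point on the upright axis of the ratchet knob, at the height to grip (116 mm), 20 mm before the stop. The knob is round, black, ribbed, 38 mm across, with an orange top and a white mark, 96 to 130 mm above the table, and does not move up or down. Below it a silver collar 48 mm across (top at 90 mm) with a red mark turns with the screw
- screw (a joint): turn of the screw and its silver collar in rad, growing clockwise from above, 0 = fully up (it stops there), starts at 0.2 to 2.0; the spindle meets a bar lying in the channel at about 3.4, where the screw stops. It stays where it is left; turning takes about 0.03 N m
- ratchet (a joint): slip of the black knob against the screw in rad, growing clockwise from above, starts at 0; the knob carries the screw with it until the torque reaches 0.07 N m (screw stopped), then slips and this grows. One click is 0.1 rad; three are 0.3. Against the upper end of the screw it slips the other way. No sound
- green_bar_mid (a point): fired clay test bar 140 x 24 x 16 mm (length x width x height), 0.12 kg; point at its centre, x along its length towards the end glazed green (that half, 60 mm, is glazed; the other is bare buff clay), z up. It starts lying flat in one bay of the rack, glazed half sticking out. Bystander
- brown_bar_mid (a point): fired clay test bar 140 x 24 x 16 mm (length x width x height), 0.12 kg; point at its centre, x along its length towards the end glazed brown (that half, 60 mm, is glazed; the other is bare buff clay), z up. It starts lying flat in one bay of the rack, glazed half sticking out. Bystander
- glaze_jar: bystander: green glass jar, 60 mm across, 80 mm high, origin at its underside
- small_jar: bystander: amber jar with a yellow cap, 48 mm across, 50 mm high, origin at its underside
- spray_bottle: bystander: white spray bottle with an orange head, 66 mm across, 184 mm high, origin at its underside
- brush_pot: bystander: red pot of brushes, 72 mm across, 195 mm high with the brushes, origin at its underside
- kiln_post: bystander: off-white square kiln post 36 x 36 x 50 mm, origin at its underside
- loop_tool: bystander: wire loop tool lying flat, handle 100 mm long and 14 mm thick, 140 mm over all along its x, origin at the middle of the handle's underside

How it is judged (in metres and radians):
On the way, in this order (a step that is already met when the one before it is completed fails the run):
1. the blue-glazed bar lies on the cork mat, let go (z of blue_bar_mid in the frame of mat_top between 0.004 and 0.012 m and x of blue_bar_mid in the frame of mat_top between -0.09 and 0.09 m and y of blue_bar_mid in the frame of mat_top between -0.11 and 0.11 m and contact force between the fingers and anything else below 0.1 N), for 0.2 s.
2. the bar lies in the gauge's channel, glazed end home against the stop, let go (horizontal distance between blue_bar_tip and gauge_stop below 0.006 m and angle between the x axis of blue_bar_mid and the x axis of gauge_stop, either way round below 0.09 rad and z of blue_bar_tip in the frame of gauge_stop between -0.003 and 0.003 m and contact force between the fingers and anything else below 0.1 N), for 0.2 s.
3. the spindle presses on the bar and the knob has slipped by 0.3 rad (horizontal distance between blue_bar_tip and gauge_stop below 0.006 m and angle between the x axis of blue_bar_mid and the x axis of gauge_stop, either way round below 0.09 rad and z of blue_bar_tip in the frame of gauge_stop between -0.003 and 0.003 m and z of spindle_pad in the frame of blue_bar_mid below 0.0092 m and value of joint ratchet above 0.3 rad), for 0.1 s.
At the end, for the whole second after the job is handed in: The blue-glazed bar lies flat in the gauge's channel, its glazed end within 6 mm of the stop's centre and in line with the channel within 5 degrees, clamped: the spindle's pad rests on it (within 1.2 mm) and the ratchet has slipped by 0.3 rad or more since the start; the robot is clear (all of step 3); the robot touches nothing.
It fails at once if the green- or the brown-glazed bar is disturbed (moved 15 mm) (distance of any of green_bar_mid, brown_bar_mid from where it was at the start of the episode above 0.015 m).
It fails at once if a jar, the spray bottle, the brush pot, the kiln post or the loop tool is disturbed (moved 20 mm) (distance of any of glaze_jar, small_jar, spray_bottle, brush_pot, kiln_post, loop_tool from where it was at the start of the episode above 0.02 m).
It also fails if it takes over 72 s, if anything falls off the work surface, if the arm or the gripper's body presses on something with over 40 N, if the wrist force passes 120 N, or if a joint passes its speed limit or range.

## Working session

There is one attempt and no reset: what is moved stays moved. The work goes in short steps, Python scripts to look and compute and a tool call to move; the robot and the scene stay as the last step left them, time stands still between calls to the robot, and variables do not carry over. Pictures are saved under pics/ and viewed, at most 10 in all, crops included, and the job is handed in when it is done.

Besides the shell and the picture viewer there is one more tool, called as a command line: name --argument value ..., lists and objects as JSON in quotes. play_rows: Moves the arm, as the interface text tells. Its arguments: {"type":"object","properties":{"commands":{"type":"array"},"grip_force":{"type":"number"}},"required":["commands"]}

```bash
mkdir -p pics; ls
python3 - <<'E'
from rig import status,cams
import cv2
s=status.state()
for k,v in s.items(): print(k,v)
for n in("scene","top"):
    d=cams.grab_frame(n); print(n,{k:v for k,v in d.items() if k!='frame'})
    cv2.imwrite(f"pics/{n}0.png",cv2.resize(d['frame'][:,:,::-1],(800,600),interpolation=cv2.INTER_CUBIC))
    cv2.imwrite(f"{n}_raw.png",d['frame'][:,:,::-1])
E
```

```text
pics
t 0.0
joints [-1.21118982  0.53715237 -0.00442673  1.53887692  0.00258811  1.0672964
 -0.0711722 ]
qvel [-0.00065813  0.00022966 -0.00247154  0.00086674  0.00146938  0.00173251
  0.00047276]
joint_efforts [ 6.04762431e-05 -5.70981681e+01  9.90724526e-01 -2.51599842e+01
 -5.63389587e-02  1.78155309e-02  1.42890481e-04]
tool_pos [268.25788769 591.40811112 251.84662753]
tcp_rot [ 2.11257460e-01  9.77430069e-01 -8.54977800e-04 -1.22133948e-04]
wrist_force [ 0.00259023 -0.13465163  0.18546126]
wrist_torque [ 0.00279793 -0.03978028  0.02274561]
finger_force 0.0
opening 88.37201178299341
scene {'fov_y': 50.45220367744704, 'cx': 249.93808992553875, 'cy': 190.022394241513, 'eye': array([ 994.07295193, -731.09497143,  706.27800046]), 'attitude': array([ 0.85833426,  0.22068929, -0.11222004, -0.44940539])}
top {'fov_y': 47.857010963007276, 'cx': 252.51874890691724, 'cy': 190.14902779911841, 'eye': array([ 378.6374916 ,   66.73519058, 1439.87690106]), 'attitude': array([-0.69741886,  0.71211787, -0.05550957,  0.05842744])}
```

View pics/scene0.png

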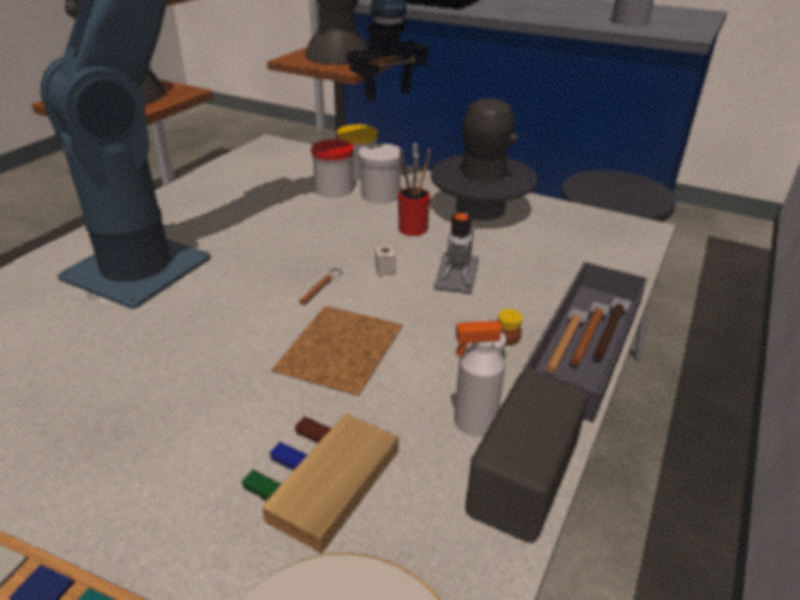

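View pics/top0.png

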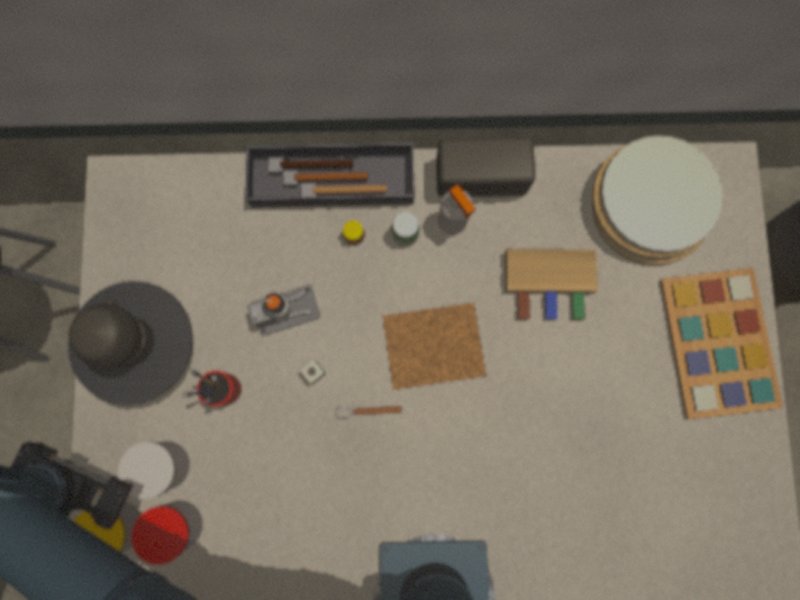

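The top view, with up ≈ +x and left ≈ +y, shows the rack at (550,270) with the blue bar in the middle bay. The mat is at (435,345) and the gauge at (283,310), its mouth to the right. Next I'll segment colours and enlarge the details.

```bash
cat > h.py <<'E'
import numpy as np,cv2
from scipy.spatial.transform import Rotation as R
from rig import cams
def cam(n):
    d=cams.grab_frame(n); d['f']=192/np.tan(np.radians(d['fov_y']/2)); d['R']=R.from_quat(d['attitude']).as_matrix(); return d
def back(d,uv,z):
    uv=np.atleast_2d(np.asarray(uv,float)); c=np.c_[(uv[:,0]-d['cx'])/d['f'],(uv[:,1]-d['cy'])/d['f'],np.ones(len(uv))]@d['R'].T
    return d['eye']+c*((z-d['eye'][2])/c[:,2])[:,None]
def proj(d,P):
    c=(np.atleast_2d(P)-d['eye'])@d['R']; return c[:,:2]/c[:,2:]*d['f']+[d['cx'],d['cy']]
def crop(d,u,v,w,h,k):
    return cv2.resize(d['frame'][v:v+h,u:u+w,::-1],None,fx=k,fy=k,interpolation=cv2.INTER_CUBIC)
E
python3 - <<'E'
from h import *
T=cam('top');S=cam('scene')
def seg(d,lo,hi,box,z,name):
    u,v,w,h=box; hsv=cv2.cvtColor(d['frame'],cv2.COLOR_RGB2HSV)[v:v+h,u:u+w]
    m=cv2.inRange(hsv,lo,hi); n,l,st,c=cv2.connectedComponentsWithStats(m); i=1+st[1:,4].argmax()
    pts=np.argwhere(l==i)[:,::-1].astype(np.float32); r=cv2.minAreaRect(pts+[u,v])if 0 else cv2.minAreaRect((pts+np.array([u,v],np.float32)))
    print(name,st[i,4],c[i]+[u,v],back(d,c[i]+[u,v],z)[0].round(1),'box',back(d,cv2.boxPoints(r),z)[:,:2].round(0).tolist())
seg(T,(105,80,40),(130,255,255),(320,180,70,30),20,'blue')
seg(T,(50,60,30),(90,255,255),(320,180,70,30),20,'green')
seg(T,(5,90,60),(25,255,200),(235,190,85,65),4,'mat')
seg(T,(3,150,100),(18,255,255),(150,170,60,50),130,'knobtop')
seg(S,(3,150,80),(18,255,255),(270,130,50,30),130,'knobtopS')
seg(S,(105,80,40),(130,255,255),(160,270,60,40),20,'blueS')
a=crop(T,145,170,80,60,5);b=crop(S,270,130,80,60,5);c=crop(T,315,150,80,60,5);e=crop(S,150,255,110,83,3.636)[:300,:400]
cv2.imwrite('pics/m1.png',np.vstack([np.hstack([a,b]),np.hstack([c,e])]))
E
```

```text
blue 109 [352.16513761 194.77981651] [ 587.1 -259.6   20. ] box [[613.0, -251.0], [613.0, -271.0], [559.0, -267.0], [560.0, -248.0]]
green 112 [369.86607143 195.29464286] [ 584.2 -318.1   20. ] box [[609.0, -307.0], [608.0, -330.0], [558.0, -327.0], [559.0, -304.0]]
mat 2822 [277.2962438  221.07831325] [506.5  -9.9   4. ] box [[573.0, 99.0], [598.0, -101.0], [441.0, -117.0], [417.0, 78.0]]
knobtop 54 [174.75925926 193.03703704] [587.9 308.6 130. ] box [[601.0, 320.0], [600.0, 299.0], [575.0, 299.0], [576.0, 320.0]]
knobtopS 39 [294.76923077 138.33333333] [586.4 304.9 130. ] box [[577.0, 292.0], [569.0, 321.0], [597.0, 317.0], [604.0, 288.0]]
blueS 215 [183.38604651 291.16744186] [ 582.4 -271.1   20. ] box [[561.0, -285.0], [553.0, -255.0], [604.0, -257.0], [611.0, -286.0]]
```

View pics/m1.png

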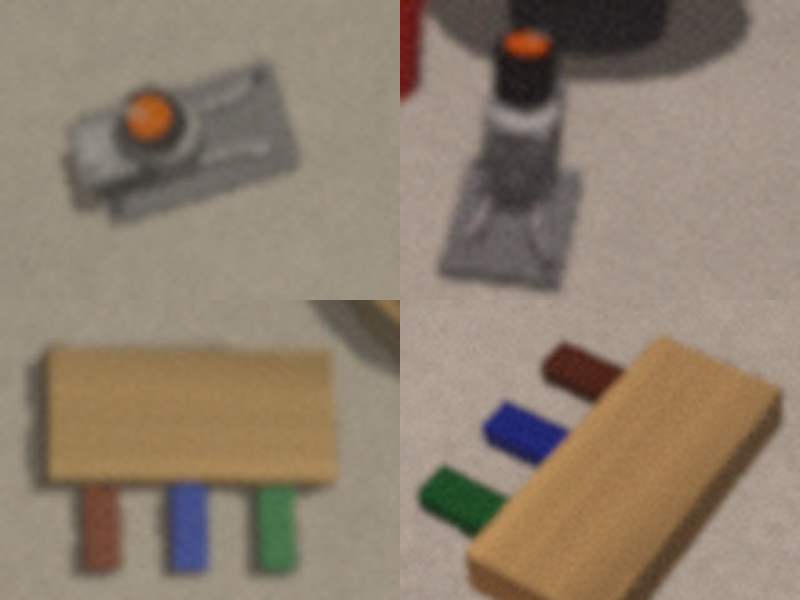

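Run:
```python
from h import *
T=cam('top');S=cam('scene')
def p(d,pts,u,v,k,z): return back(d,(np.array(pts,float)+.5)/k-.5+[u,v],z)[:,:2].round(1)
g=p(T,[(268,62),(298,165),(115,225)],145,170,5,12); print('gaugeT',g.tolist())
gs=p(S,[(38,274),(160,288),(180,178)],270,130,5,12); print('gaugeS',gs.tolist())
for n,q in(('T',g),('S',[gs[1],gs[0]])):
    e=np.array(q[1])-q[0]; print(n,'edge len',np.hypot(*e),'x-dir deg',np.degrees(np.arctan2(e[1],e[0]))-90, 'mid',((np.array(q[0])+q[1])/2))
e=g[2]-g[1];print('side dir deg',np.degrees(np.arctan2(e[1],e[0])))
r=p(T,[(48,481),(336,481),(330,350),(50,348)],315,120+30,5,34)
r=p(T,np.array([(48,181),(336,181),(330,50),(50,48)]),315,150,5,34); print('rack top',r.tolist())
for n,b in(('blue',[(170,270),(207,270),(208,185),(172,185)]),('brown',[(82,270),(119,270),(117,185),(82,185)])):
    print(n,p(T,b,315,150,5,20).tolist())
k=400/110
print('scene bars upper tips',p(S,(np.array([(485,428),(506,402),(568,430)])-[400,300]),150,255,3.636,20).tolist())
```

```text
gaugeT [[642.6, 252.0], [572.5, 232.0], [534.9, 353.5]]
gaugeS [[576.7, 213.7], [647.6, 235.9], [609.5, 360.6]]
T edge len 72.89725646414962 x-dir deg -254.07619662849137 mid [607.55 242.  ]
S edge len 74.2943470258673 x-dir deg -252.6137712193388 mid [612.15 224.8 ]
side dir deg 107.1954673022152
rack top [[616.9, -166.2], [612.9, -355.5], [701.2, -357.6], [706.6, -171.7]]
blue [[557.9, -246.2], [557.4, -270.6], [614.3, -274.6], [614.8, -250.7]]
brown [[559.2, -188.1], [558.7, -212.5], [615.6, -214.2], [616.1, -190.9]]
scene bars upper tips [[560.4, -279.0], [558.9, -256.3], [604.7, -256.2]]
```

The mosaic shows the gauge floor corners at (268,62), (298,165) and (115,225), the knob, and the bars in the rack. Next: a least-squares fit of the gauge and rack poses using both cameras, plus a check for tall obstacles.

```bash
cat > fit.py <<'E'
from h import *
from scipy.optimize import least_squares
def fit(obs,x0):
    def W(q,P): c,s=np.cos(q[2]),np.sin(q[2]); P=np.array(P,float); return np.array([q[0]+c*P[0]-s*P[1],q[1]+s*P[0]+c*P[1],P[2]])
    f=lambda q:np.concatenate([proj(d,W(q,P))[0]-uv for d,P,uv in obs])
    r=least_squares(f,x0,x_scale=[1,1,.01]); return r.x,r.fun.reshape(-1,2).round(1)
E
python3 - <<'E'
from fit import *
T=cam('top');S=cam('scene')
t=lambda x,y:(np.array([x,y])+.5)/5-.5+[145,170]
s=lambda x,y:(np.array([x,y])+.5)/5-.5+[270,130]
tr=lambda x,y:(np.array([x,y])+.5)/5-.5+[315,150]
kt=np.array([174.76,193.04]);ks=np.array([294.77,138.33])
oT=[(T,(-92,-38,12),t(268,62)),(T,(-92,38,12),t(298,165)),(T,(-20,0,130),kt)]
oS=[(S,(-92,38,0),s(38,274)),(S,(-92,-38,0),s(160,288)),(S,(-20,0,130),ks)]
for n,o in(('T',oT),('S',oS),('TS',oT+oS)):
    q,r=fit(o,[580,325,1.85]);print(n,q[:2].round(1),np.degrees(q[2]).round(2),r.tolist())
# rack: local x into rack, origin front
o=[(T,(0,95,34),tr(48,181)),(T,(0,-95,34),tr(336,181)),(T,(84,-95,34),tr(330,50)),(T,(84,95,34),tr(50,48))]
for n,ob in(('roof',o[:2]),('bars',[(T,(-58,y+dy,20),tr(*p)) for y,ps in((0,((170,270),(207,270))),(58,((82,270),(119,270)))) for dy,p in zip((12,-12),ps)]+[(T,(-58,0-58+12,20),tr(260,270)),(T,(-58,-58-12,20),tr(297,270))])):
    q,r=fit(ob,[615,-260,0]);print(n,q[:2].round(1),np.degrees(q[2]).round(2),r.tolist())
# obstacles
for n,px,z in(('pot rim',(217,389),100),('pot base S',(413,230),0),('kiln',(312,372),50),('spray head',(455,205),170),('loop',(378,410),8),('smalljar',(352,231),50)):
    d=S if 'S' in n else T; print(n,back(d,np.array(px)*.64,z)[0].round(0))
E
```

```text
T [582.1 329.4] 106.18 [[0.1, -0.5], [0.5, 0.4], [-0.5, 0.1]]
S [579.  327.9] 107.12 [[-0.1, 0.2], [0.1, 0.3], [0.0, -0.6]]
TS [580.5 328.7] 106.56 [[0.2, -0.2], [0.7, 0.6], [-0.3, 0.6], [0.2, 0.1], [0.3, 0.3], [0.6, -0.6]]
roof [ 614.9 -260.8] -1.22 [[-0.1, 0.0], [0.1, -0.0]]
bars [ 615.7 -260.1] -1.24 [[0.2, -0.0], [0.1, 0.0], [0.2, -0.0], [0.1, -0.0], [-0.2, 0.0], [-0.3, 0.0]]
pot rim [421. 423. 100.]
pot base S [427. 423.   0.]
kiln [453. 242.  50.]
spray head [764. -51. 170.]
loop [374. 110.   8.]
smalljar [749. 157.  50.]
```

play_rows --commands '[133,0,0,0,0,0,0]' --grip_force 20

```text
t: 0.48
tool_pos: [268.5, 591.9, 252.7]
tcp_rot: [0.211, 0.977, -0.0, 0.0]
wrist_force: [-0.4, 0.1, -0.2]
opening: 83.6
finger_force: 0.0
```

```bash
cat > plan.py <<'E'
import sys,numpy as np,json
from rig import status
from scipy.spatial.transform import Rotation as R
def pose():
    s=status.state(); m=R.from_quat(s['tcp_rot']).as_matrix(); return s,m
def plan(x,y,z,yaw,n,f,p0=None):
    """rows to a target with tool y at yaw(deg), tool down; n rows; f counts"""
    s,m=pose(); p=np.array(s['tool_pos']); ya=np.degrees(np.arctan2(m[1,1],m[0,1])) if True else 0
    if p0 is not None: p,ya=np.array(p0[:3]),p0[3]
    d=(np.array([x,y,z])-p)/n/10; dw=(yaw-ya+180)%360-180; out=[]
    for i in range(n):
        a=np.radians(ya+dw*i/n); ty=np.array([np.cos(a),np.sin(a)]); tx=np.array([-np.sin(a),np.cos(a)])
        out.append([f,round(d[:2]@tx,2),round(d[:2]@ty,2),round(-d[2],2),0,0,round(-np.radians(dw)/n,3)])
    print('yaw',ya.round(2) if p0 is None else ya,'pos',p.round(1),'tilt',m[:,2].round(3))
    for k in range(0,n,10): print(json.dumps(sum(out[k:k+10],[])))
E
python3 -c "
from plan import *
plan(579.5,-259.7,250,88.8,30,133)
s,m=pose();print(s['joints'])"
```

```text
yaw 65.6 pos [268.5 591.9 252.7] tilt [ 0. -0. -1.]
[133, -2.12, -2.16, 0.01, 0, 0, -0.013, 133, -2.09, -2.19, 0.01, 0, 0, -0.013, 133, -2.06, -2.21, 0.01, 0, 0, -0.013, 133, -2.03, -2.24, 0.01, 0, 0, -0.013, 133, -2.0, -2.27, 0.01, 0, 0, -0.013, 133, -1.97, -2.29, 0.01, 0, 0, -0.013, 133, -1.94, -2.32, 0.01, 0, 0, -0.013, 133, -1.9, -2.35, 0.01, 0, 0, -0.013, 133, -1.87, -2.37, 0.01, 0, 0, -0.013, 133, -1.84, -2.4, 0.01, 0, 0, -0.013]
[133, -1.81, -2.42, 0.01, 0, 0, -0.013, 133, -1.77, -2.45, 0.01, 0, 0, -0.013, 133, -1.74, -2.47, 0.01, 0, 0, -0.013, 133, -1.71, -2.49, 0.01, 0, 0, -0.013, 133, -1.67, -2.52, 0.01, 0, 0, -0.013, 133, -1.64, -2.54, 0.01, 0, 0, -0.013, 133, -1.61, -2.56, 0.01, 0, 0, -0.013, 133, -1.57, -2.58, 0.01, 0, 0, -0.013, 133, -1.54, -2.6, 0.01, 0, 0, -0.013, 133, -1.5, -2.62, 0.01, 0, 0, -0.013]
[133, -1.46, -2.64, 0.01, 0, 0, -0.013, 133, -1.43, -2.66, 0.01, 0, 0, -0.013, 133, -1.39, -2.68, 0.01, 0, 0, -0.013, 133, -1.36, -2.7, 0.01, 0, 0, -0.013, 133, -1.32, -2.72, 0.01, 0, 0, -0.013, 133, -1.28, -2.74, 0.01, 0, 0, -0.013, 133, -1.25, -2.75, 0.01, 0, 0, -0.013, 133, -1.21, -2.77, 0.01, 0, 0, -0.013, 133, -1.17, -2.79, 0.01, 0, 0, -0.013, 133, -1.13, -2.8, 0.01, 0, 0, -0.013]
[-1.21119859  0.53644507 -0.0043674   1.53793926  0.00260312  1.06730287
 -0.07119513]
```

play_rows --commands '[133,0,0,0,0,0,-0.101,133,0,0,0,0,0,-0.101,133,0,0,0,0,0,-0.101,133,0,0,0,0,0,-0.101,133,-1.3,-3.3,0,0,0,0,133,-1.3,-3.3,0,0,0,0,133,-1.3,-3.3,0,0,0,0,133,-1.3,-3.3,0,0,0,0,133,-1.3,-3.3,0,0,0,0,133,-1.3,-3.3,0,0,0,0]'

```text
t: 1.32
tool_pos: [342.6, 390.7, 252.9]
tcp_rot: [0.011, 1.0, 0.0, 0.0]
wrist_force: [0.4, 0.5, 0.8]
opening: 41.8
finger_force: 0.0
```

play_rows --commands '[133,-1.3,-3.3,0,0,0,0,133,-1.3,-3.3,0,0,0,0,133,-1.3,-3.3,0,0,0,0,133,-1.3,-3.3,0,0,0,0,133,-1.3,-3.3,0,0,0,0,133,-1.3,-3.3,0,0,0,0,133,-1.3,-3.3,0,0,0,0,133,-1.3,-3.3,0,0,0,0,133,-1.3,-3.3,0,0,0,0,133,-1.3,-3.3,0,0,0,0]'

```text
t: 2.15
tool_pos: [465.4, 57.9, 253.1]
tcp_rot: [0.011, 1.0, 0.0, 0.0]
wrist_force: [0.9, 0.6, 0.3]
opening: 42.1
finger_force: 0.0
```

play_rows --commands '[133,-1.3,-3.3,0,0,0,0,133,-1.3,-3.3,0,0,0,0,133,-1.3,-3.3,0,0,0,0,133,-1.3,-3.3,0,0,0,0,133,-1.3,-3.3,1,0,0,0,133,-1.3,-3.3,2,0,0,0,133,-1.3,-3.3,3,0,0,0,133,-1.3,-3.3,3,0,0,0,133,0,0,3,0,0,0,133,0,0,0,0,0,0]'

```text
t: 2.98
tool_pos: [557.2, -200.8, 133.6]
tcp_rot: [0.012, 1.0, 0.001, -0.004]
wrist_force: [-1.7, 2.0, -0.5]
opening: 42.3
finger_force: 0.0
```

```bash
python3 -c "
from plan import *
plan(579.5,-259.7,130,88.8,4,133)
s,m=pose();print(s['joints'],s['opening'],s['t'])"
```

```text
yaw 88.58 pos [ 557.2 -200.8  133.6] tilt [-0.008  0.001 -1.   ]
[133, -0.59, -1.46, 0.09, 0, 0, -0.001, 133, -0.59, -1.46, 0.09, 0, 0, -0.001, 133, -0.59, -1.46, 0.09, 0, 0, -0.001, 133, -0.59, -1.46, 0.09, 0, 0, -0.001]
[ 0.10756303  0.60138491  0.22100946  1.78629811 -0.17550417  0.78158366
  1.96298737] 42.27094533585274 2.9833
```

play_rows --commands '[133,-0.59,-1.46,0.5,0,0,0,133,-0.59,-1.46,0.5,0,0,0,133,-0.59,-1.46,0.5,0,0,0,133,-0.59,-1.46,0.5,0,0,0,133,0,0,2,0,0,0,133,0,0,2,0,0,0,133,0,0,0,0,0,0,133,0,0,0,0,0,0]'

```text
t: 3.65
tool_pos: [583.0, -257.4, 79.5]
tcp_rot: [0.01, 1.0, 0.001, -0.0]
wrist_force: [0.3, -0.9, 1.0]
opening: 42.2
finger_force: 0.0
```

```bash
python3 -c "
from plan import *
plan(579.5,-259.7,18,88.8,4,133)
from h import *
T=cam('top');S=cam('scene')
a=crop(T,315,150,80,60,5);b=crop(S,150,240,80,60,5)
cv2.imwrite('pics/m2.png',np.hstack([a,b]))
"
```

```text
yaw 88.83 pos [ 583.  -257.4   79.5] tilt [-0.001  0.001 -1.   ]
[133, 0.09, -0.06, 1.54, 0, 0, 0.0, 133, 0.09, -0.06, 1.54, 0, 0, 0.0, 133, 0.09, -0.06, 1.54, 0, 0, 0.0, 133, 0.09, -0.06, 1.54, 0, 0, 0.0]
```

View pics/m2.png

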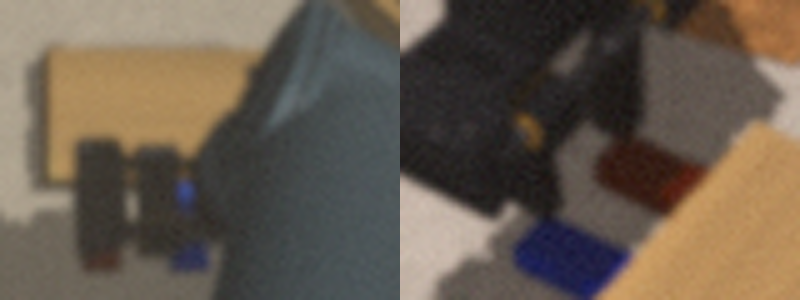

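The crop shows the gripper over the rack with fingertips near (540,215) and (615,135), and blue visible between them in the top view. I'll check these against predicted fingertip positions.

```bash
python3 -c "
from h import *
S=cam('scene');T=cam('top')
for y in(-296,-278.5,-236.5,-219): print(y,((proj(S,[583,y,65.5])[0]-[150,240]+.5)*5+[400,0]).round(), ((proj(T,[583,y,110])[0]-[315,150]+.5)*5).round())
print(((proj(S,[[557.5,-259.3,20],[557.5,-201.3,20],[557.5,-317,20]])-[150,240]+.5)*5+[400,0]).round())
"
```

```text
-296 [525. 225.] [279. 210.]
-278.5 [551. 197.] [251. 211.]
-236.5 [609. 134.] [184. 212.]
-219 [632. 108.] [155. 213.]
[[540. 219.]
 [616. 136.]
 [457. 310.]]
```

Fingertips match the predictions, so I'll descend and grip.

play_rows --commands '[133,0.09,-0.06,1.54,0,0,0,133,0.09,-0.06,1.54,0,0,0,133,0.09,-0.06,1.54,0,0,0,133,0.09,-0.06,1.5,0,0,0,133,0,0,0,0,0,0,133,0,0,0,0,0,0,220,0,0,0,0,0,0,220,0,0,0,0,0,0,220,0,0,0,0,0,0,220,0,0,0,0,0,0]' --grip_force 20

```text
t: 4.68
tool_pos: [580.0, -261.3, 18.6]
tcp_rot: [0.011, 1.0, -0.0, 0.001]
wrist_force: [0.3, -1.2, 0.9]
opening: 24.4
finger_force: 19.5
```

```bash
python3 -c "
from plan import *
plan(470,-257.4,19,88.8,10,220)"
```

```text
yaw 88.75 pos [ 580.  -261.3   18.6] tilt [ 0.002 -0.001 -1.   ]
[220, 1.1, 0.02, -0.0, 0, 0, -0.0, 220, 1.1, 0.02, -0.0, 0, 0, -0.0, 220, 1.1, 0.02, -0.0, 0, 0, -0.0, 220, 1.1, 0.02, -0.0, 0, 0, -0.0, 220, 1.1, 0.02, -0.0, 0, 0, -0.0, 220, 1.1, 0.02, -0.0, 0, 0, -0.0, 220, 1.1, 0.02, -0.0, 0, 0, -0.0, 220, 1.1, 0.02, -0.0, 0, 0, -0.0, 220, 1.1, 0.02, -0.0, 0, 0, -0.0, 220, 1.1, 0.02, -0.0, 0, 0, -0.0]
```

play_rows --commands '[220,0,0,-0.1,0,0,0,220,1.1,0,0,0,0,0,220,1.4,0,0,0,0,0,220,1.4,0,0,0,0,0,220,1.4,0,0,0,0,0,220,1.4,0,0,0,0,0,220,1.4,0,0,0,0,0,220,1.4,0,0,0,0,0,220,1.4,0,0,0,0,0,220,1,0,0,0,0,0]' --grip_force 35

```text
t: 5.52
tool_pos: [458.8, -258.3, 18.8]
tcp_rot: [0.011, 1.0, 0.0, -0.0]
wrist_force: [0.1, 0.5, -1.8]
opening: 23.9
finger_force: 34.3
```

```bash
python3 -c "
from plan import *
s,m=pose();print(s['opening'],s['wrist_force'],s['joints'])
plan(496.5,35.5,90,16.56,20,220)"
```

```text
23.87587062922355 [ 0.14651712  0.53085962 -1.82114466] [ 0.31230596  0.71195204  0.1477156   1.98333482 -0.2170737   0.46215189
  2.16808999]
yaw 88.73 pos [ 458.8 -258.3   18.8] tilt [-0.001  0.    -1.   ]
[220, -0.16, 1.47, -0.36, 0, 0, 0.063, 220, -0.06, 1.48, -0.36, 0, 0, 0.063, 220, 0.03, 1.48, -0.36, 0, 0, 0.063, 220, 0.12, 1.48, -0.36, 0, 0, 0.063, 220, 0.22, 1.47, -0.36, 0, 0, 0.063, 220, 0.31, 1.45, -0.36, 0, 0, 0.063, 220, 0.4, 1.43, -0.36, 0, 0, 0.063, 220, 0.49, 1.4, -0.36, 0, 0, 0.063, 220, 0.57, 1.37, -0.36, 0, 0, 0.063, 220, 0.66, 1.33, -0.36, 0, 0, 0.063]
[220, 0.74, 1.28, -0.36, 0, 0, 0.063, 220, 0.82, 1.23, -0.36, 0, 0, 0.063, 220, 0.9, 1.18, -0.36, 0, 0, 0.063, 220, 0.97, 1.12, -0.36, 0, 0, 0.063, 220, 1.04, 1.06, -0.36, 0, 0, 0.063, 220, 1.1, 0.99, -0.36, 0, 0, 0.063, 220, 1.16, 0.92, -0.36, 0, 0, 0.063, 220, 1.22, 0.84, -0.36, 0, 0, 0.063, 220, 1.27, 0.76, -0.36, 0, 0, 0.063, 220, 1.31, 0.68, -0.36, 0, 0, 0.063]
```

play_rows --commands '[220,0,0,-2.4,0,0,0,220,0,0,-2.4,0,0,0,220,0,0,-2.4,0,0,0,220,-0.2,1.5,0,0,0,0.06,220,-0.1,1.5,0,0,0,0.06,220,0,1.5,0,0,0,0.06,220,0.1,1.5,0,0,0,0.06,220,0.2,1.5,0,0,0,0.06,220,0.3,1.5,0,0,0,0.06,220,0.4,1.4,0,0,0,0.06]'

```text
t: 6.35
tool_pos: [474.6, -153.2, 90.8]
tcp_rot: [0.22, 0.975, 0.0, 0.0]
wrist_force: [-0.5, 0.1, -0.9]
opening: 23.8
finger_force: 34.3
```

play_rows --commands '[220,0.5,1.4,0,0,0,0.06,220,0.6,1.4,0,0,0,0.06,220,0.7,1.3,0,0,0,0.06,220,0.7,1.3,0,0,0,0.06,220,0.8,1.2,0,0,0,0.06,220,0.9,1.2,0,0,0,0.06,220,1,1.1,0,0,0,0.06,220,1,1.1,0,0,0,0.06,220,1.1,1,0,0,0,0.06,220,1.2,0.9,0,0,0,0.06]'

```text
t: 7.18
tool_pos: [488.2, -5.2, 90.9]
tcp_rot: [0.499, 0.867, 0.0, 0.0]
wrist_force: [0.6, -0.1, -1.8]
opening: 24.0
finger_force: 34.3
```

```bash
python3 -c "
from plan import *
s,m=pose();print(s['opening'],s['wrist_force'],s['joints'])
plan(496.5,35.5,60,16.56,5,220)"
```

```text
23.962080326541653 [ 0.56741029 -0.08182836 -1.79269278] [-0.45941218  0.57425209  0.47873031  2.08798359 -0.47180352  0.58382746
  0.8801782 ]
yaw 30.15 pos [488.2  -5.2  90.9] tilt [ 0.  0. -1.]
[220, 0.62, 0.55, 0.62, 0, 0, 0.047, 220, 0.65, 0.52, 0.62, 0, 0, 0.047, 220, 0.67, 0.49, 0.62, 0, 0, 0.047, 220, 0.69, 0.46, 0.62, 0, 0, 0.047, 220, 0.71, 0.43, 0.62, 0, 0, 0.047]
```

play_rows --commands '[220,0.6,0.55,0.6,0,0,0.047,220,0.65,0.5,0.6,0,0,0.047,220,0.65,0.5,0.6,0,0,0.047,220,0.7,0.45,0.6,0,0,0.047,220,0.7,0.45,0.6,0,0,0.047,220,0,0,1.4,0,0,0,220,0,0,1.4,0,0,0,220,0,0,0.8,0,0,0,220,0,0,0.4,0,0,0,220,0,0,0,0,0,0]'

```text
t: 8.02
tool_pos: [495.9, 34.0, 20.2]
tcp_rot: [0.596, 0.803, -0.0, -0.0]
wrist_force: [-0.9, 0.6, -0.8]
opening: 23.7
finger_force: 34.3
```

```bash
python3 -c "
from plan import *
s,m=pose();print(s['opening'],s['wrist_force'],s['joints'])
plan(496.5,35.5,19,16.56,1,220)"
```

```text
23.733682984673784 [-0.88995165  0.574808   -0.81223235] [-0.49026984  0.72631255  0.42261411  2.06986642 -0.63798236  0.4752664
  0.71098356]
yaw 16.83 pos [495.9  34.   20.2] tilt [-0.001 -0.    -1.   ]
[220, 0.13, 0.1, 0.12, 0, 0, 0.005]
```

play_rows --commands '[220,0,0,0.12,0,0,0,220,0,0,0,0,0,0,133,0,0,0,0,0,0,133,0,0,0,0,0,0,133,0,0,0,0,0,0,133,0,0,-0.1,0,0,0,133,0,0,0,0,0,0,133,0,0,0,0,0,0]'

```text
t: 8.68
tool_pos: [496.4, 34.1, 20.7]
tcp_rot: [0.596, 0.803, 0.0, 0.0]
wrist_force: [-0.7, -0.3, 0.9]
opening: 42.1
finger_force: 0.0
```

play_rows --commands '[133,-1.9,0,0,0,0,0,133,-1.9,0,0,0,0,0,133,-1.9,0,0,0,0,0,133,-1.9,0,0,0,0,0,133,-1.9,0,0,0,0,0,133,0,0,0,0,0,0,133,0,0,0,0,0,0]'

```text
t: 9.27
tool_pos: [523.8, -57.5, 20.5]
tcp_rot: [0.597, 0.802, -0.0, 0.0]
wrist_force: [-0.2, 1.6, -0.7]
opening: 42.1
finger_force: 0.0
```

```bash
python3 -c "
from plan import *
s,m=pose();print(s['opening'],s['wrist_force'],s['t'])
plan(496.5,35.5,19,16.56,1,220)
from h import *
T=cam('top');S=cam('scene')
a=crop(T,235,185,80,60,5);b=crop(S,180,180,80,60,5)
cv2.imwrite('pics/m3.png',np.hstack([a,b]))
t=s['tool_pos'];tx=m[:,0]
tip=t+tx*118;tip[2]=20
print(((proj(T,tip)-[235,185]+.5)*5),((proj(S,tip)-[180,180]+.5)*5+[400,0]))
"
```

```text
42.05862521976378 [-0.22979711  1.59248311 -0.73858182] 9.2667
yaw 16.73 pos [523.8 -57.5  20.5] tilt [ 0. -0. -1.]
[220, 9.7, 0.06, 0.15, 0, 0, 0.003]
[[116.34964961 208.08044911]] [[630.64999099 107.31444174]]
```

View pics/m3.png

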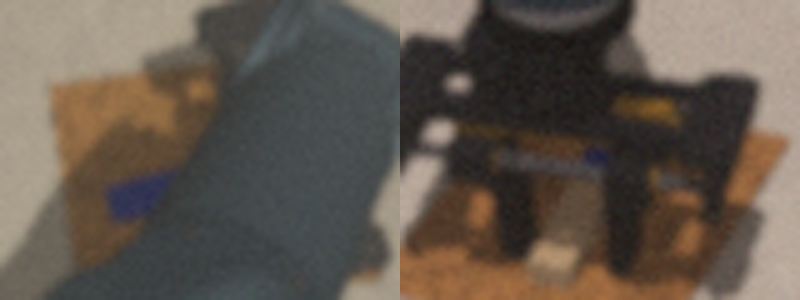

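Blue is visible at (140,200) in the top crop, and the bare end sits centred between the fingers in the scene crop. Grip the bare end and lift.

play_rows --commands '[220,0,0,0.05,0,0,0,220,0,0,0,0,0,0,220,0,0,0,0,0,0,220,0,0,0,0,0,0,220,0,0,-1.5,0,0,0,220,0,0,-2,0,0,0,220,0,0,-2,0,0,0,220,0,0,-2,0,0,0,220,0,0,-1.5,0,0,0,220,0,0,0,0,0,0]' --grip_force 35

```text
t: 10.2
tool_pos: [525.5, -56.9, 112.4]
tcp_rot: [0.596, 0.803, 0.001, 0.002]
wrist_force: [0.7, -0.4, -0.8]
opening: 23.5
finger_force: 35.0
```

```bash
python3 -c "
from plan import *
s,m=pose();print(s['opening'],s['wrist_force'],s['t'])
plan(635.2,144.7,110,16.56,1,220)
from h import *
T=cam('top');print('jar',back(T,np.array([405,226])*.64,80))
"
```

```text
23.54410067405249 [ 0.73755558 -0.41107591 -0.8146369 ] 10.2
yaw 16.85 pos [525.5 -56.9 112.4] tilt [ 0.004  0.    -1.   ]
[220, 16.11, 16.34, 0.24, 0, 0, 0.005]
jar [[748.82854229  45.41125012  80.        ]]
```

play_rows --commands '[220,1.6,1.63,0,0,0,0,220,1.6,1.63,0,0,0,0,220,1.6,1.63,0,0,0,0,220,1.6,1.63,0,0,0,0,220,1.6,1.63,0,0,0,0,220,1.6,1.63,0,0,0,0,220,1.6,1.63,0,0,0,0,220,1.6,1.63,0,0,0,0,220,1.6,1.63,0,0,0,0.005,220,1.6,1.63,0,0,0,0]'

```text
t: 11.08
tool_pos: [632.9, 144.6, 108.0]
tcp_rot: [0.598, 0.802, -0.001, -0.001]
wrist_force: [1.0, 0.3, -1.1]
opening: 23.7
finger_force: 35.0
```

play_rows --commands '[220,0,0,2,0,0,0,220,0,0,2,0,0,0,220,0,0,0,0,0,0,220,0,0,0,0,0,0]'

```text
t: 11.42
tool_pos: [631.8, 143.0, 67.9]
tcp_rot: [0.598, 0.801, -0.002, -0.001]
wrist_force: [0.4, -0.0, -1.2]
opening: 23.6
finger_force: 35.0
```

```bash
python3 -c "
from plan import *
s,m=pose();print(s['opening'],s['wrist_force'],s['t'])
plan(635.2,144.7,45,16.56,1,220)
from h import *
T=cam('top');S=cam('scene')
a=crop(T,150,165,80,60,5);b=crop(S,250,130,80,60,5)
cv2.imwrite('pics/m4.png',np.hstack([a,b]))
t=s['tool_pos'];tx=m[:,0]
for L in(118,123):
  tip=t+tx*L;tip[2]=t[2]-.5
  print(((proj(T,tip)-[150,165]+.5)*5),((proj(S,tip)-[250,130]+.5)*5+[400,0]))
"
```

```text
23.583041893065314 [ 0.43767003 -0.01664414 -1.16839875] 11.4167
yaw 16.54 pos [631.8 143.   67.9] tilt [-0.004 -0.001 -1.   ]
[220, 0.07, 0.37, 2.29, 0, 0, -0.0]
[[225.86630606 140.11965612]] [[604.99586197 173.99446792]]
[[218.40884024 142.4644655 ]] [[606.06826478 169.82051027]]
```

View pics/m4.png

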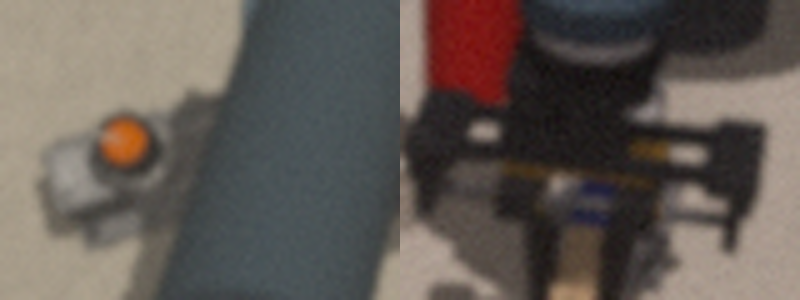

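The bar is in the grip, with the blue end at (595,205) in the scene crop. The arm hides the tip in the top view, so I'll proceed on the calibrated pose.

play_rows --commands '[220,0.05,0.37,0,0,0,0,220,0,0,1,0,0,0,220,0,0,1,0,0,0,220,0,0,1,0,0,0,220,0,0,0.7,0,0,0,220,0,0,0,0,0,0,220,0,0,0,0,0,0]'

```text
t: 12.1
tool_pos: [636.4, 144.8, 32.2]
tcp_rot: [0.598, 0.802, -0.001, -0.0]
wrist_force: [1.1, 0.1, -1.5]
opening: 23.6
finger_force: 35.0
```

```bash
python3 -c "
from plan import *
s,m=pose();print(s['opening'],s['wrist_force'],s['wrist_torque'],s['t'])
plan(635.2,144.7,29,16.56,1,220)
plan(580.5+.285*120,328.7-.9585*120,29,16.56,1,220)
"
```

```text
23.581996146134014 [ 1.0647978   0.14095437 -1.48313617] [-0.08621732 -0.00416634 -0.07422228] 12.1
yaw 16.55 pos [636.4 144.8  32.2] tilt [-0.001 -0.001 -1.   ]
[220, 0.02, -0.12, 0.32, 0, 0, -0.0]
yaw 16.55 pos [636.4 144.8  32.2] tilt [-0.001 -0.001 -1.   ]
[220, 7.22, -0.12, 0.32, 0, 0, -0.0]
```

play_rows --commands '[220,0,-0.1,0.3,0,0,0,220,0,0,0.05,0,0,0,220,0.8,0,0,0,0,0,220,0.8,0,0,0,0,0,220,0.8,0,0,0,0,0,220,0.8,0,0,0,0,0,220,0.8,0,0,0,0,0,220,0,0,0,0,0,0]'

```text
t: 12.77
tool_pos: [623.7, 186.6, 29.4]
tcp_rot: [0.597, 0.803, 0.001, -0.001]
wrist_force: [-0.4, 1.0, -0.3]
opening: 23.7
finger_force: 35.0
```

```bash
python3 -c "
from plan import *
s,m=pose();print(s['opening'],s['wrist_force'],s['wrist_torque'],s['t'])
plan(580.5+.285*120,328.7-.9585*120,29,16.56,1,220)
"
```

```text
23.71077528002352 [-0.36496397  0.96747616 -0.33119823] [-0.04714472  0.02662476 -0.01515005] 12.7667
yaw 16.75 pos [623.7 186.6  29.4] tilt [-0.001  0.002 -1.   ]
[220, 2.86, -0.08, 0.04, 0, 0, 0.003]
```

play_rows --commands '[220,0.7,0,0.03,0,0,0,220,0.7,-0.05,0,0,0,0,220,0.6,0,0,0,0,0,220,0,0,0,0,0,0]'

```text
t: 13.1
tool_pos: [617.8, 204.3, 29.0]
tcp_rot: [0.597, 0.802, 0.0, -0.001]
wrist_force: [-0.2, 1.2, -0.6]
opening: 23.7
finger_force: 35.0
```

play_rows --commands '[220,0.2,0,0,0,0,0,220,0.2,0,0,0,0,0,220,0,0,0,0,0,0]'

```text
t: 13.35
tool_pos: [617.3, 206.2, 29.2]
tcp_rot: [0.598, 0.802, 0.0, -0.0]
wrist_force: [-0.2, 0.3, -0.7]
opening: 23.9
finger_force: 35.0
```

play_rows --commands '[220,0.2,0,0,0,0,0,220,0.2,0,0,0,0,0,220,0,0,0,0,0,0]'

```text
t: 13.6
tool_pos: [616.0, 210.3, 29.2]
tcp_rot: [0.598, 0.802, 0.0, -0.0]
wrist_force: [-0.3, -0.5, -1.7]
opening: 23.5
finger_force: 35.0
```

play_rows --commands '[220,0.2,0,0,0,0,0,220,0,0,0,0,0,0]'

```text
t: 13.77
tool_pos: [615.4, 212.1, 29.2]
tcp_rot: [0.598, 0.802, 0.0, -0.0]
wrist_force: [-0.7, 0.5, -0.4]
opening: 23.7
finger_force: 35.0
```

play_rows --commands '[220,0.2,0,0,0,0,0,220,0,0,0,0,0,0]'

```text
t: 13.93
tool_pos: [615.1, 213.3, 29.3]
tcp_rot: [0.598, 0.802, -0.0, 0.0]
wrist_force: [1.2, -0.4, -1.3]
opening: 23.7
finger_force: 35.0
```

play_rows --commands '[220,0.15,0,0,0,0,0,220,0,0,0,0,0,0]'

```text
t: 14.1
tool_pos: [615.0, 213.3, 29.3]
tcp_rot: [0.598, 0.801, -0.001, 0.001]
wrist_force: [1.6, -5.1, -0.8]
opening: 23.4
finger_force: 35.0
```

play_rows --commands '[220,0.1,0,0,0,0,0,220,0,0,0,0,0,0]'

```text
t: 14.27
tool_pos: [615.0, 213.3, 29.3]
tcp_rot: [0.599, 0.801, -0.001, 0.001]
wrist_force: [1.0, -6.3, -1.6]
opening: 23.5
finger_force: 35.0
```

play_rows --commands '[220,0,0,0.08,0,0,0,220,0,0,0,0,0,0]'

```text
t: 14.43
tool_pos: [615.0, 213.3, 28.6]
tcp_rot: [0.599, 0.801, -0.001, 0.001]
wrist_force: [1.1, -5.7, 1.6]
opening: 23.7
finger_force: 35.0
```

play_rows --commands '[133,0,0,0,0,0,0,133,0,0,0,0,0,0,133,0,0,0,0,0,0,133,0,0,0,0,0,0,133,0,0,0,0,0,0,133,0,0,0,0,0,0]'

```text
t: 14.93
tool_pos: [614.2, 216.5, 28.4]
tcp_rot: [0.598, 0.802, 0.0, -0.0]
wrist_force: [-0.5, 0.5, -0.5]
opening: 42.3
finger_force: 0.0
```

play_rows --commands '[133,0,0,-2,0,0,0,133,0,0,-3,0,0,0,133,0,0,-3,0,0,0,133,0,0,-3,0,0,0,133,0,0,-3,0,0,0,133,0,0,0,0,0,0]'

```text
t: 15.43
tool_pos: [617.8, 216.7, 174.7]
tcp_rot: [0.598, 0.801, 0.004, 0.003]
wrist_force: [2.0, 0.1, 0.2]
opening: 42.2
finger_force: 0.0
```

```bash
python3 -c "
from plan import *
s,m=pose();print(s['opening'],s['joints'],s['t'])
plan(586.2,309.5,175,16.56,1,120)
from h import *
T=cam('top');S=cam('scene')
a=crop(T,150,165,80,60,5);b=crop(S,250,130,80,60,5)
cv2.imwrite('pics/m5.png',np.hstack([a,b]))
"
```

```text
42.16060095407287 [-0.8162408   0.70354719  0.62137838  1.62276354 -0.4778322   0.96149168
  0.25654784] 15.4333
yaw 16.55 pos [617.8 216.7 174.7] tilt [ 0.009  0.003 -1.   ]
[120, 9.8, -0.38, -0.03, 0, 0, -0.0]
```

View pics/m5.png

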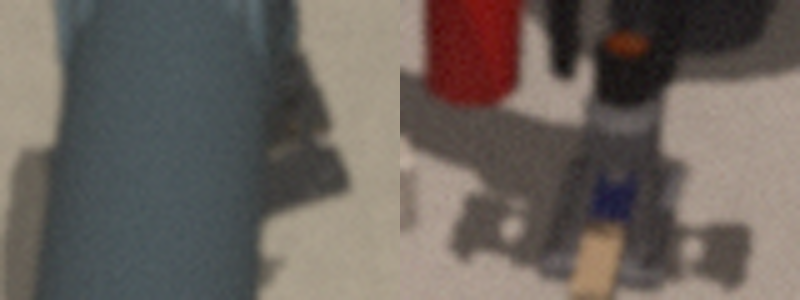

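The scene crop shows the bar in the channel, blue from (615,170) to (605,222), then buff. Now to the knob: move over it and pre-rotate counter-clockwise.

play_rows --commands '[82,2,-0.08,0,0,0,0,82,2,-0.08,0,0,0,0,82,2,-0.08,0,0,0,0,82,2,-0.08,0,0,0,0,82,1.8,-0.08,0,0,0,0,82,0,0,0,0,0,-0.12,82,0,0,0,0,0,-0.12,82,0,0,0,0,0,-0.12,82,0,0,0,0,0,-0.12,82,0,0,0,0,0,-0.12]'

```text
t: 16.37
tool_pos: [581.4, 308.6, 166.5]
tcp_rot: [0.331, 0.943, -0.001, -0.001]
wrist_force: [0.6, -0.8, 0.8]
opening: 59.8
finger_force: 0.0
```

play_rows --commands '[82,0,0,0,0,0,-0.12,82,0,0,0,0,0,-0.12,82,0,0,0,0,0,-0.12,82,0,0,0,0,0,-0.12,82,0,0,0,0,0,-0.12,82,0,0,0,0,0,-0.12,82,0,0,0,0,0,-0.12,82,0,0,0,0,0,-0.12,82,0,0,0,0,0,-0.12,82,0,0,0,0,0,0]'

```text
t: 17.2
tool_pos: [581.6, 308.4, 166.7]
tcp_rot: [-0.2, 0.98, -0.0, -0.001]
wrist_force: [-0.1, -0.1, -0.3]
opening: 59.9
finger_force: 0.0
```

```bash
python3 -c "
from plan import *
s,m=pose();print(s['opening'],s['joints'],s['wrist_torque'],s['t'])
ya=np.degrees(np.arctan2(m[1,1],m[0,1]))
plan(586.2,309.5,112,ya,1,82)
from h import *
S=cam('scene');c,sn=np.cos(np.radians(106.56)),np.sin(np.radians(106.56))
print([((proj(S,[580.5+c*x,328.7+sn*x,28])[0]-[250,130]+.5)*5+[400,0]).round().tolist() for x in(-140,-60,-40)])
cv2.imwrite('pics/m6.png',np.hstack([crop(S,250,110,80,80,5),crop(cam('top'),135,150,80,80,5)]))
"
```

```text
59.90012959351602 [-0.68854718  0.65143815  0.19684476  1.58774334 -0.15053596  0.92002778
  1.53383504] [0.08453898 0.03719322 0.00101996] 17.2
yaw 113.05 pos [581.6 308.4 166.7] tilt [-0.003 -0.001 -1.   ]
[82, -0.47, -0.08, 5.47, 0, 0, -0.0]
[[593.0, 288.0], [610.0, 217.0], [614.0, 200.0]]
```

View pics/m6.png

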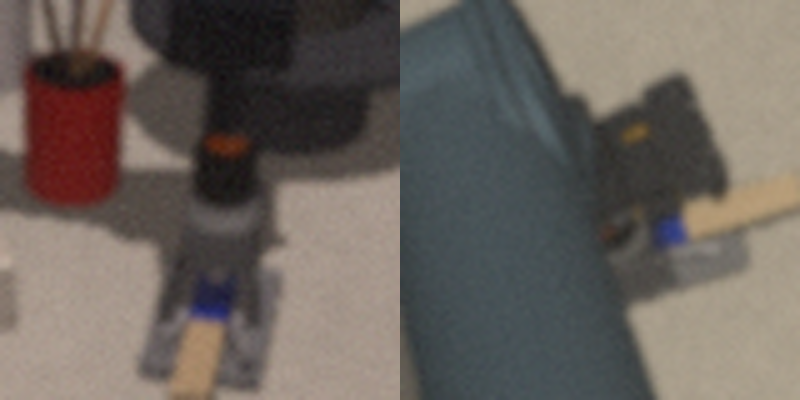

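The bar is home: the glaze boundary sits at (205,318), as predicted. Finish pre-rotating, correct the offset, descend and grip.

play_rows --commands '[82,-0.47,-0.08,0,0,0,0,82,0,0,0,0,0,-0.12,82,0,0,0,0,0,-0.12,82,0,0,0,0,0,-0.12,82,0,0,0,0,0,-0.12,82,0,0,0,0,0,-0.12,82,0,0,0,0,0,-0.12,82,0,0,0,0,0,-0.12,82,0,0,0,0,0,0,82,0,0,0,0,0,0]'

```text
t: 18.13
tool_pos: [587.3, 309.9, 168.1]
tcp_rot: [-0.578, 0.816, 0.0, -0.0]
wrist_force: [-0.2, 0.0, -0.7]
opening: 59.8
finger_force: 0.0
```

```bash
python3 -c "
from plan import *
s,m=pose();print(s['joints'],s['wrist_torque'],s['t'])
ya=np.degrees(np.arctan2(m[1,1],m[0,1]))
plan(586.2,309.5,112.5,ya,1,82)"
```

```text
[-0.54875104  0.65108038 -0.00645552  1.56272107  0.00451075  0.92816172
  2.24719259] [0.01024354 0.05528692 0.03036538] 18.1333
yaw 160.64 pos [587.3 309.9 168.1] tilt [-0.  0. -1.]
[82, 0.07, 0.09, 5.56, 0, 0, -0.0]
```

play_rows --commands '[82,0.07,0.09,1.5,0,0,0,82,0,0,1.5,0,0,0,82,0,0,1.5,0,0,0,82,0,0,1,0,0,0,82,0,0,0,0,0,0,82,0,0,0,0,0,0,190,0,0,0,0,0,0,190,0,0,0,0,0,0,190,0,0,0,0,0,0,190,0,0,0,0,0,0]' --grip_force 25

```text
t: 18.97
tool_pos: [588.8, 309.0, 114.6]
tcp_rot: [-0.58, 0.815, -0.001, 0.002]
wrist_force: [4.7, 0.8, -1.4]
opening: 37.1
finger_force: 25.0
```

```bash
cat > st.py <<'E'
from plan import *
s,m=pose();print(s['tool_pos'].round(1) if hasattr(s['tool_pos'],'round') else s['tool_pos'],'yaw',np.degrees(np.arctan2(m[1,1],m[0,1])).round(1),'F',np.round(s['wrist_force'],1),'M',np.round(s['wrist_torque'],3),'op',round(s['opening'],1),'ff',s['finger_force'],'j7',round(s['joints'][6],2),'j7eff',np.round(s['joint_efforts'][6],3),s['t'])
E
python3 st.py
```

```text
[588.8 309.  114.6] yaw 160.9 F [ 4.7  0.8 -1.4] M [ 0.325 -0.795  0.048] op 37.1 ff 24.968342380598187 j7 2.25 j7eff -0.055 18.9667
```

play_rows --commands '[190,0,-0.15,0,0,0,0,190,0,0,0,0,0,0]'

```text
t: 19.13
tool_pos: [588.9, 309.0, 114.5]
tcp_rot: [-0.58, 0.815, -0.0, 0.001]
wrist_force: [3.0, -0.4, 3.1]
opening: 37.6
finger_force: 25.0
```

```bash
python3 st.py
```

```text
[588.9 309.  114.5] yaw 160.9 F [ 3.  -0.4  3.1] M [-0.023 -0.413 -0.071] op 37.6 ff 24.968360401690006 j7 2.25 j7eff 0.009 19.1333
```

play_rows --commands '[190,0,-0.12,0,0,0,0,190,0,0,0,0,0,0.1,190,0,0,0,0,0,0.1,190,0,0,0,0,0,0.1,190,0,0,0,0,0,0.1,190,0,0,0,0,0,0.1]'

```text
t: 19.63
tool_pos: [590.2, 308.3, 114.5]
tcp_rot: [-0.358, 0.934, -0.0, 0.001]
wrist_force: [2.8, -1.3, 3.4]
opening: 37.0
finger_force: 25.0
```

```bash
python3 st.py
```

```text
[590.2 308.3 114.5] yaw 132.0 F [ 2.8 -1.3  3.4] M [-0.246 -0.667 -0.007] op 37.0 ff 24.965776540338993 j7 1.83 j7eff 1.27 19.6333
```

play_rows --commands '[190,0,0,0,0,0,0.1,190,0,0,0,0,0,0.1,190,0,0,0,0,0,0.1,190,0,0,0,0,0,0.1,190,0,0,0,0,0,0.1]'

```text
t: 20.05
tool_pos: [591.0, 307.0, 114.6]
tcp_rot: [-0.116, 0.993, -0.001, 0.002]
wrist_force: [4.7, -4.8, 3.4]
opening: 37.5
finger_force: 25.0
```

```bash
python3 st.py
```

```text
[591.  307.  114.6] yaw 103.3 F [ 4.7 -4.8  3.4] M [-0.772 -0.966  0.071] op 37.5 ff 24.966837409883738 j7 1.42 j7eff 1.262 20.05
```

play_rows --commands '[190,-0.12,-0.25,0,0,0,0,190,0,0,0,0,0,0.1,190,0,0,0,0,0,0.1,190,0,0,0,0,0,0.1,190,0,0,0,0,0,0.1,190,0,0,0,0,0,0.1]'

```text
t: 20.55
tool_pos: [591.2, 305.4, 114.5]
tcp_rot: [0.133, 0.991, -0.0, 0.001]
wrist_force: [0.9, -4.3, 7.8]
opening: 37.4
finger_force: 25.0
```

```bash
python3 st.py
```

```text
[591.2 305.4 114.5] yaw 74.7 F [ 0.9 -4.3  7.8] M [-0.77  -0.037  0.036] op 37.4 ff 24.968813443556428 j7 1.01 j7eff 1.266 20.55
```

play_rows --commands '[190,0,0,0,0,0,0.1,190,0,0,0,0,0,0.1,190,0,0,0,0,0,0.1,190,0,0,0,0,0,0.1,190,0,0,0,0,0,0.1]'

```text
t: 20.97
tool_pos: [590.6, 304.2, 114.4]
tcp_rot: [0.375, 0.927, -0.001, 0.0]
wrist_force: [-4.0, -7.1, 10.6]
opening: 37.8
finger_force: 25.0
```

```bash
python3 st.py
```

```text
[590.6 304.2 114.4] yaw 46.0 F [-4.  -7.1 10.6] M [-1.382  0.578  0.002] op 37.8 ff 24.970317352563143 j7 0.6 j7eff 1.261 20.9667
```

The TCP path fits a circle about (588.2, 306.1), the true knob axis. I'll regrip centred.

play_rows --commands '[110,0,0,0,0,0,0,110,0,0,0,0,0,0,110,0,0,0,0,0,0]'

```text
t: 21.22
tool_pos: [589.7, 307.2, 113.0]
tcp_rot: [0.371, 0.929, 0.0, -0.001]
wrist_force: [1.0, 0.4, 0.5]
opening: 50.4
finger_force: 0.0
```

```bash
python3 st.py;python3 -c "
from plan import *
s,m=pose();plan(588.2,306.1,113.5,np.degrees(np.arctan2(m[1,1],m[0,1])),1,110)"
```

```text
[589.7 307.2 113. ] yaw 46.5 F [1.  0.4 0.5] M [-0.067 -0.041 -0.034] op 50.4 ff 0.0 j7 0.61 j7eff -0.027 21.2167
yaw 46.47 pos [589.7 307.2 113. ] tilt [-0.001  0.    -1.   ]
[110, 0.03, -0.18, -0.05, 0, 0, -0.0]
```

play_rows --commands '[110,0.03,-0.18,-0.05,0,0,0,110,0,0,0,0,0,0,190,0,0,0,0,0,0,190,0,0,0,0,0,0,190,0,0,0,0,0,0,190,0,0,0,0,0,0]' --grip_force 20

```text
t: 21.72
tool_pos: [588.8, 305.5, 113.9]
tcp_rot: [0.372, 0.928, -0.0, -0.0]
wrist_force: [0.3, 0.8, 0.5]
opening: 37.1
finger_force: 20.0
```

```bash
python3 st.py
```

```text
[588.8 305.5 113.9] yaw 46.4 F [0.3 0.8 0.5] M [-0.039  0.111 -0.034] op 37.1 ff 19.99988302588463 j7 0.61 j7eff -0.014 21.7167
```

play_rows --commands '[190,0,0,0,0,0,0.1,190,0,0,0,0,0,0.1,190,0,0,0,0,0,0.1,190,0,0,0,0,0,0.1,190,0,0,0,0,0,0.1]'

```text
t: 22.13
tool_pos: [588.5, 305.3, 113.9]
tcp_rot: [0.592, 0.806, -0.0, -0.0]
wrist_force: [-2.0, -0.3, 0.8]
opening: 36.9
finger_force: 20.0
```

```bash
python3 st.py
```

```text
[588.5 305.3 113.9] yaw 17.4 F [-2.  -0.3  0.8] M [-0.284  0.417  0.041] op 36.9 ff 19.995628790929914 j7 0.19 j7eff 1.292 22.1333
```

play_rows --commands '[190,0,0,0,0,0,0.1,190,0,0,0,0,0,0.1,190,0,0,0,0,0,0.1,190,0,0,0,0,0,0.1]'

```text
t: 22.47
tool_pos: [588.2, 305.2, 113.9]
tcp_rot: [0.74, 0.672, -0.001, -0.0]
wrist_force: [-3.4, -1.9, 2.9]
opening: 37.3
finger_force: 20.0
```

```bash
python3 st.py
```

```text
[588.2 305.2 113.9] yaw -5.5 F [-3.4 -1.9  2.9] M [-0.339  0.664  0.091] op 37.3 ff 19.995611384510994 j7 -0.15 j7eff 1.266 22.4667
```

play_rows --commands '[190,0,0,0,0,0,0.1,190,0,0,0,0,0,0.1,190,0,0,0,0,0,0.1,190,0,0,0,0,0,0.1,190,0,0,0,0,0,0.1]'

```text
t: 22.88
tool_pos: [587.9, 305.4, 113.9]
tcp_rot: [0.883, 0.469, -0.001, -0.001]
wrist_force: [-4.6, -0.6, 3.1]
opening: 37.5
finger_force: 20.0
```

```bash
python3 st.py
```

```text
[587.9 305.4 113.9] yaw -34.1 F [-4.6 -0.6  3.1] M [-0.243  0.98   0.039] op 37.5 ff 19.9955892842263 j7 -0.57 j7eff 1.287 22.8833
```

play_rows --commands '[190,0,0,0,0,0,0.1,190,0,0,0,0,0,0.1,190,0,0,0,0,0,0.1,190,0,0,0,0,0,0.1,190,0,0,0,0,0,0.1]'

```text
t: 23.3
tool_pos: [587.6, 305.6, 113.8]
tcp_rot: [0.972, 0.236, -0.001, -0.0]
wrist_force: [-4.8, -0.9, 4.3]
opening: 37.4
finger_force: 20.0
```

```bash
python3 st.py
```

```text
[587.6 305.6 113.8] yaw -62.7 F [-4.8 -0.9  4.3] M [-0.223  1.176  0.066] op 37.4 ff 19.99561507254839 j7 -1.0 j7eff 1.317 23.3
```

play_rows --commands '[110,0,0,0,0,0,0,110,0,0,0,0,0,0,110,0,0,0,0,0,0,90,0,0,-1,0,0,0,90,0,0,-2,0,0,0,90,0,0,-3,0,0,0,90,0,0,-3,0,0,0,90,0,0,-3,0,0,0]'

```text
t: 23.97
tool_pos: [589.1, 305.0, 236.0]
tcp_rot: [0.971, 0.238, 0.0, 0.0]
wrist_force: [0.7, 0.7, 0.7]
opening: 57.3
finger_force: 0.0
```

play_rows --commands '[90,-3,0,0,0,0,0,90,-3,0,0,0,0,0,90,-3,0,0,0,0,0,90,-3,0,0,0,0,0,90,0,0,0,0,0,0,90,0,0,0,0,0,0]'

```text
t: 24.47
tool_pos: [481.7, 249.8, 234.6]
tcp_rot: [0.971, 0.238, 0.0, -0.001]
wrist_force: [0.0, 1.1, 0.2]
opening: 56.9
finger_force: 0.0
```

```bash
python3 st.py; python3 -c "
from h import *
S=cam('scene');T=cam('top')
cv2.imwrite('pics/m7.png',np.hstack([crop(S,270,120,57,75,7),crop(T,145,160,57,75,7)]))
c,sn=np.cos(np.radians(106.56)),np.sin(np.radians(106.56))
print([((proj(S,[580.5+c*x,328.7+sn*x,z])[0]-[270,120]+.5)*7).round().tolist() for x,z in((-60,28),(-40,28),(-27,28),(-20,56))])"
```

```text
[481.7 249.8 234.6] yaw -62.5 F [0.  1.1 0.2] M [0.046 0.106 0.001] op 56.9 ff 0.0 j7 -1.03 j7eff 0.015 24.4667
[[154.0, 374.0], [160.0, 351.0], [163.0, 336.0], [169.0, 275.0]]
```

View pics/m7.png

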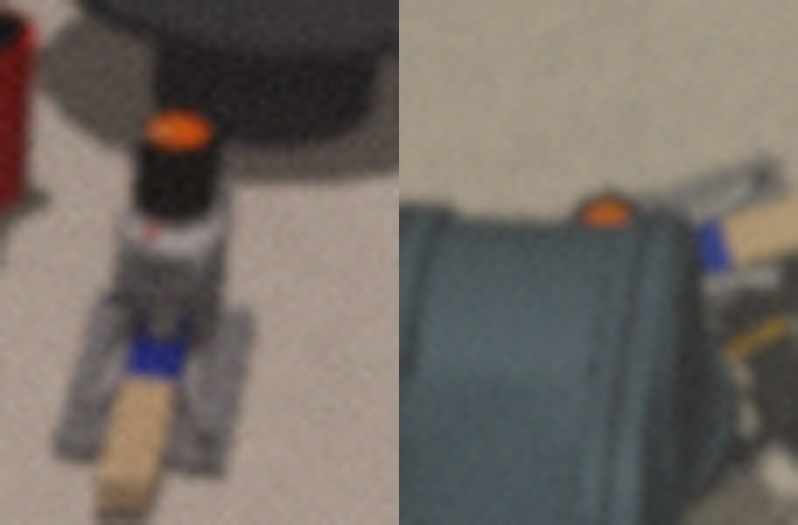

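The scene crop shows the bar home (glaze boundary at (153,376)) and the collar's red mark at (152,232). To prove the screw is stopped, I'll turn a little further and check that the mark stays put.

```bash
cat > mark.py <<'E'
from h import *
for n,b in(('scene',(283,145,22,14)),):
    d=cam(n);u,v,w,h=b;f=d['frame'][v:v+h,u:u+w].astype(float);r=np.clip(f[...,0]-f[...,1:].max(2)-25,0,None)
    Y,X=np.mgrid[v:v+h,u:u+w];print('red',r.sum().round(),((X*r).sum()/max(r.sum(),1)).round(2),((Y*r).sum()/max(r.sum(),1)).round(2))
E
python3 mark.py; python3 -c "
from plan import *
plan(588.2,305.8,170,-62.5,1,90)"
```

```text
red 55.0 291.42 152.55
yaw -62.44 pos [483.6 250.7 234.5] tilt [ 0.002  0.001 -1.   ]
[90, 11.82, -0.05, 6.45, 0, 0, 0.001]
```

play_rows --commands '[90,3,0,0,0,0,0,90,3,0,0,0,0,0,90,3,0,0,0,0,0,90,3,0,0,0,0,0,90,0,0,2,0,0,0,90,0,0,2,0,0,0,90,0,0,2,0,0,0,90,0,0,0,0,0,0,90,0,0,0,0,0,0]'

```text
t: 25.37
tool_pos: [589.2, 305.3, 173.2]
tcp_rot: [0.971, 0.238, -0.001, 0.001]
wrist_force: [0.2, -0.7, 0.4]
opening: 57.0
finger_force: 0.0
```

```bash
python3 -c "
from plan import *
plan(588.2,305.8,114,-62.5,1,90)"
```

```text
yaw -62.49 pos [589.2 305.3 173.2] tilt [-0.001 -0.001 -1.   ]
[90, -0.07, -0.09, 5.92, 0, 0, 0.0]
```

play_rows --commands '[90,-0.07,-0.09,1.5,0,0,0,90,0,0,1.5,0,0,0,90,0,0,1.5,0,0,0,90,0,0,1.3,0,0,0,90,0,0,0,0,0,0,90,0,0,0,0,0,0,190,0,0,0,0,0,0,190,0,0,0,0,0,0,190,0,0,0,0,0,0,190,0,0,0,0,0,0]'

```text
t: 26.2
tool_pos: [588.4, 306.1, 116.7]
tcp_rot: [0.971, 0.238, 0.001, -0.0]
wrist_force: [0.1, -0.0, 2.2]
opening: 37.0
finger_force: 20.0
```

play_rows --commands '[190,0,0,0,0,0,0.1,190,0,0,0,0,0,0.1,190,0,0,0,0,0,0.1,190,0,0,0,0,0,0.1]'

```text
t: 26.53
tool_pos: [588.3, 306.0, 116.7]
tcp_rot: [0.999, 0.038, 0.001, -0.0]
wrist_force: [-0.5, 0.0, 1.5]
opening: 37.4
finger_force: 20.0
```

play_rows --commands '[110,0,0,0,0,0,0,110,0,0,0,0,0,0,110,0,0,0,0,0,0,90,0,0,-1,0,0,0,90,0,0,-2,0,0,0,90,0,0,-3,0,0,0,90,0,0,-3,0,0,0,90,0,0,-3,0,0,0]'

```text
t: 27.2
tool_pos: [587.8, 305.5, 238.0]
tcp_rot: [0.999, 0.04, 0.0, -0.0]
wrist_force: [1.2, 0.9, 0.6]
opening: 57.2
finger_force: 0.0
```

play_rows --commands '[90,-3,-1.2,0,0,0,0,90,-3,-1.2,0,0,0,0,90,-3,-1.2,0,0,0,0,90,-3,-1.2,0,0,0,0,90,0,0,0,0,0,0,90,0,0,0,0,0,0]'

```text
t: 27.7
tool_pos: [463.0, 345.5, 236.5]
tcp_rot: [0.999, 0.042, -0.0, -0.001]
wrist_force: [0.1, -0.4, -0.1]
opening: 57.2
finger_force: 0.0
```

```bash
python3 st.py; python3 mark.py;  python3 -c "
from h import *
S=cam('scene')
cv2.imwrite('pics/m8.png',np.hstack([crop(S,270,120,57,75,7),cv2.resize(S['frame'][:,:,::-1],(395,296))[:525] if 0 else cv2.copyMakeBorder(cv2.resize(S['frame'][:,:,::-1],(398,298)),0,227,0,0,cv2.BORDER_CONSTANT)]))"
```

```text
[463.  345.5 236.5] yaw -85.2 F [ 0.1 -0.4 -0.1] M [-0.055  0.042 -0.016] op 57.2 ff 0.0 j7 -1.54 j7eff -0.096 27.7
red 58.0 291.45 152.62
```

View pics/m8.png

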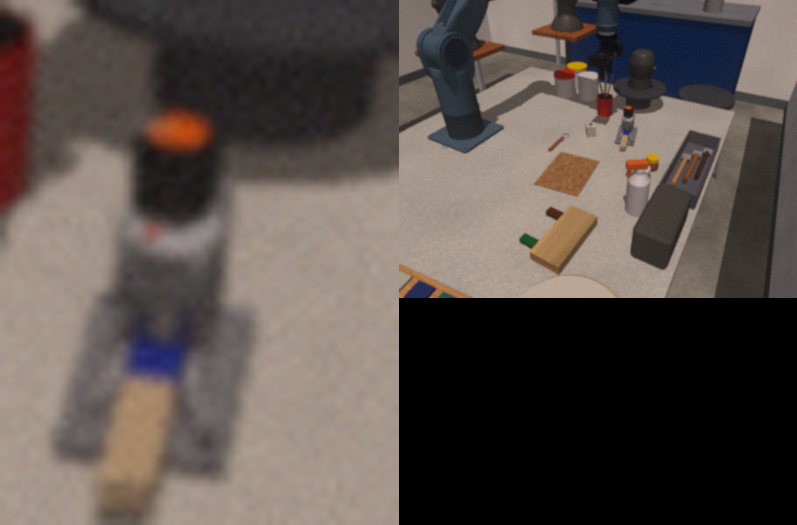

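The red mark stayed at (152,232) through a further 0.4 rad, so the screw is stopped and the ratchet has slipped more than 0.3 rad. The bar is home and everything else is in place, so I'm handing in.

```bash
python3 -c "
from rig import workorder
print(workorder.finish_job())"
```

```text
the job is handed in; nothing more can be done
None
```

The job is handed in, verdict not shown: the blue bar is home against the stop and clamped, the ratchet slipped at least 0.4 rad (collar mark still), and nothing else looked moved in the last picture.

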